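# Check the air pressure at the press manifold's test port

## Robot

A 7-joint arm with a two-finger parallel gripper is mounted at the origin on the work surface. World frame = base frame: x ahead of the robot, y to its left, z up, the work surface at z = 0. Lengths are in m, angles in rad, forces in N, time in s.
With the tool pointing down it reaches from about 0.4 to 0.875 m from the base axis. Payload 4.4 kg.
Tool frame: the origin (TCP) lies on the centre line of the jaws, within the pads' length; the fingertips stand 14 mm ahead of it and the grasp point (between the pads) lies 5 mm behind it (robot.tcp_to_tips is the z of the fingertips in the tool frame, in m); z points along the fingers, y is the line along which they close (so a half turn about z gives the same grasp; the last joint's range is limited). The gripper opens to 85 mm and grips with 20 to 120 N. Pads are 22 mm wide; open, the fingers measure 114 mm over their backs; the gripper's body (76 mm by 85 mm) begins 54 mm behind the grasp point. The pads swing forward as they close: fully open they stand 13 mm farther back than shut.
Start: joints at [-1.286, 0.628, 0.038, 1.517, -0.027, 0.996, -0.02], TCP at [0.223, 0.61, 0.245] pointing down, gripper open.
Joint ranges: [-3.06, 3.06], [-0.37, 2.12], [-1.25, 1.32], [0.18, 2.47], [-1.1, 4.24], [0.23, 1.98], [-2.94, 2.94]. Speed limits (rad/s): [2.57, 2.57, 3.14, 3.14, 3.14, 3.14, 3.14].

## Interface

Orientations are given as a unit quaternion [w, x, y, z].
In Python, from workcell import robot gives the robot as it stands.
- The arm moves only by the tool apply_moves, never from a script. Its argument "series" is a list of rows, each a list of 3 entries, a list of its own where there are three numbers: the shift along the tool's x, y, z in m, then the turn, a rotation vector about the tool's x, y, z in degrees, then the opening, from 0 (shut) to 1 (fully open). In form: [[[x, y, z], [ax, ay, az], jaw], ...]. A call has 1 to 20 rows; each row shifts and turns the commanded pose from where the row before left it, along the tool's axes as they then stand; what a row does not reach is not made up. A row lasts 1/8 s, in which the tool goes at most 62.5 mm and 10.7 degrees, less where a joint would pass 70% of its speed; a pose out of reach is approached as far as the arm can. A call is refused whole if a number of a shift passes 0.0625 or a number of a turn 10.7, either way. A call with a gripper value outside its range is refused whole. The fingers move at their own pace and stop on an object; "squeeze" is the grip in N (left out, the last holds). Time passes only in rows, so rows that do not move let the fingers close. It gives the time, the measured TCP pose, the force, the opening and the grip force at its end, in the units of the state.
- robot.read_state(): the state, without advancing time (a new reading comes with each control period).
- robot.read_camera(name): name is "scene" or "top"; returns a dict with "pixels" (420x560x3 uint8, red, green, blue), "fx", "fy", "cx", "cy" (pixels), "world_to_cam" (4x4, takes a point from world to camera coordinates). Camera axes: x right, y up, looking along -z (the intrinsics and any distortion apply to the point x, -y, -z); pixel columns grow to the right and rows downward; lengths in m; the calibration is good to about 2 mm. A picture is of the moment at which its call begins. There is no depth.
- robot.finish_job(): hands the job in; it is judged then, once.
The state is a dict: "time": time; "joints": joint angles; "qvel": joint speeds; "tau": joint torques, N m; "tool_pos": TCP position; "eef_rot": TCP orientation; "ft_force": force on the tool from outside, world axes, zero at the start; "ft_torque": the same for the moment, N m; "gripper_width": opening from 0.0 (shut) to 1.0 (fully open); "grasp_force": force on a finger pad.
Only numpy, scipy, OpenCV 4.12 (cv2) and the standard library are available. Lean on these libraries where they do the work, as an engineer would, in place of code of your own. Each camera call takes 0.05 s, during which the arm holds its last target. There are 200 camera calls.

## Task

Check the air at the printing press's manifold: first put the red-headed key fully into the slot of the yellow shut-off valve and turn it clockwise (seen from above) to its stop, about 70 degrees, to open the air, and leave the key in. Then set the test gauge on the test port, turn its knurled collar until the hidden keyways drop over the port's pins, push it fully home against the spring of the port's check valve, and finish while still holding it pushed home so that the gauge reads. Leave the other things on the bench where they are.

Things in the scene. Friction and masses are not known exactly. Their poses are not given: they have to be found in the camera images.
- key: Loose key, 40 g, 60 mm tall, upright in the wooden stand. Origin: centre of the blade's foot; z up, x along blade and head width, y across thickness. Steel blade 12 x 5 mm, z 6 to 20 mm, tapering below to 8 x 2 mm at z 0. Black shoulder 22 x 12 mm, z 20 to 24 mm, stops it on stand or barrel. Red head 28 (x) x 8 (y) mm, z 24 to 60 mm: grip it across y at z 46 mm. Fits either way round.
- stand: Fixed wooden key stand, 70 x 55 x 28 mm, origin at the centre of its underside, z up. The key stands in a slot in its middle, blade along the stand's x, foot 8 mm above the bench; lift it over 22 mm to clear.
- manifold: Fixed air manifold: grey plate 130 (x) x 290 (y) mm with an aluminium block (top 53 mm above the bench), solenoid valves in the middle; origin at the plate's underside centre. Yellow shut-off valve at its -y end, test port at its +y end, each 88 mm from the middle. Apart from lock barrel, its bezel and the port, nothing on it is higher than 76 mm.
- slot (a point): Mouth of the key slot: centre of the top face of the round brass lock barrel (28 mm across) in the yellow shut-off valve, 83 mm above the bench. Turns with the barrel; z up, x along the slot. Slot 14.4 (x) x 7.4 (y) mm, 21 mm deep. Fully in, the key's foot lies 20 mm below this point. The key has about 0.2 rad of play before the barrel follows.
- valve (a joint): Angle of the lock barrel (rad): 0 shut, grows clockwise seen from above to its stop at 1.22 (open); starts between 0 and 0.15. Friction 0.08 N m; it stays where it is left.
- gauge: Loose test gauge, about 0.3 kg, standing on the bench: dial head 40 mm across, z 38 to 63 mm, dial up, on a knurled brass collar 42 mm across, z 0 to 36 mm. Origin: centre of the collar's open underside, z up. Grip the collar at z 24 mm. The collar swivels on the head with slight drag, so the dial's yaw says nothing about the keyways.
- collar_mid (a point): On the gauge's axis at gripping height, 24 mm above the collar's underside. Inside the collar, seen only from below: bore 23.4 mm across, 24 mm deep to a flat ceiling, and three straight keyways 10 mm wide, 120 degrees apart, at an unknown angle. A turn of at most 2.1 rad either way brings them over the pins; they drop within about 0.2 rad either side if centred.
- port (a point): Test port: centre of the top face of its brass seat flange (36 mm across), 83 mm above the bench, 30 mm above the block, z up. A spigot 21 mm across rises 22 mm (top tapered to 14 mm). Gauge origin above this point: 12 mm resting on the pins, 5 mm when the keyways have dropped over them and the ceiling meets the poppet, 0 when fully home on the flange.
- pin (a point): Middle of the outer end of one of the three steel pins (4 mm round) that stick out of the port's spigot to 15 mm from its axis, 120 degrees apart, 10 mm above the flange. This one points along the manifold's +x.
- poppet (a joint): How far the sprung check-valve poppet (8 mm pin, 7 mm proud of the spigot's top) is pushed down (m): 0 shut, about 0.005 with the gauge home. Its spring pushes back with 5 N at first, about 13 N at home, so the gauge lifts again when let go.
- tape: Bystander: blue roll of tape, 90 mm across, 36 mm high, lying flat; origin at the centre of its underside.
- glue_can: Bystander: spray can, 60 mm across, 170 mm tall, upright; origin at the centre of its underside.
- ink_blue: Bystander: ink tub with blue lid, 88 mm across, 82 mm tall; origin at the centre of its underside.
- ink_orange: Bystander: ink tub with orange lid, 88 mm across, 82 mm tall; origin at the centre of its underside.
- squeegee: Bystander: squeegee lying flat, 300 mm long (x), about 85 mm wide, 26 mm high; origin at the middle of its underside.
- ink_knife: Bystander: ink spatula with wooden handle, lying; origin under its middle.
- spanner: Bystander: steel spanner, lying; origin under its middle.

How it is judged:
On the way, in this order (a step that is already met when the one before it is completed fails the run):
1. the key stands fully in the slot of the shut-off valve (z of key in the frame of slot below -0.016 m and horizontal distance between key and slot below 0.006 m), for 0.2 s.
2. the valve is turned open with the key in it (value of joint valve above 1 rad and z of key in the frame of slot below -0.015 m), for 0.2 s.
3. the gauge stands on the test port with its keyways over the pins (z of gauge in the frame of port below 0.008 m and horizontal distance between gauge and port below 0.004 m and angle between gauge's own z axis and vertical below 0.12 rad), for 0.1 s.
At the end, for the whole second after the job is handed in: Key in the slot (foot over 14 mm deep), valve open (over 1.0 rad); gauge held by the fingers (over 3 N), upright within 0.1 rad, centred within 4 mm on the port, within 1.8 mm of the flange, poppet down by over 3.5 mm (value of joint valve above 1 rad and z of key in the frame of slot below -0.014 m and horizontal distance between key and slot below 0.008 m and z of gauge in the frame of port below 0.0018 m and horizontal distance between gauge and port below 0.004 m and angle between gauge's own z axis and vertical below 0.1 rad and value of joint poppet above 0.0035 m and contact force between the fingers and gauge above 3 N); the arm keeps its last pose, push and grip.
It fails at once if a bystander is moved by more than 30 mm (distance of any of tape, glue_can, ink_blue, ink_orange, squeegee, ink_knife, spanner from where it was at the start of the episode above 0.03 m).
It also fails if it takes over 72 s, if anything falls off the work surface, if the arm or the gripper's body presses on something with over 40 N, if the wrist force passes 120 N, or if a joint passes its speed limit or range.

## Working session

There is one attempt and no reset: what is moved stays moved. The work goes in short steps, Python scripts to look and compute and a tool call to move; the robot and the scene stay as the last step left them, time stands still between calls to the robot, and variables do not carry over. Pictures are saved under pics/ and viewed, at most 10 in all, crops included, and the job is handed in when it is done.

Besides the shell and the picture viewer there is one more tool, called as name(argument=value, ...), one argument or row to a line, values as JSON. apply_moves: Moves the arm, as the interface text tells. Its arguments: {"type":"object","properties":{"series":{"type":"array"},"squeeze":{"type":"number"}},"required":["series"]}

```bash
mkdir -p pics; ls; cat > h.py <<'E'
import numpy as np, cv2
from workcell import robot
def ray(c,u,v):
    M=np.array(c["world_to_cam"]);R=M[:3,:3];t=M[:3,3]
    d=R.T@np.array([(u-c["cx"])/c["fx"],-(v-c["cy"])/c["fy"],-1.0]);return -R.T@t,d
def onz(c,u,v,z):
    o,d=ray(c,u,v);return o+d*(z-o[2])/d[2]
def proj(c,p):
    M=np.array(c["world_to_cam"]);q=M[:3,:3]@np.array(p)+M[:3,3]
    return np.array([c["cx"]+c["fx"]*q[0]/-q[2],c["cy"]+c["fy"]*q[1]/q[2]])
def tri(c1,p1,c2,p2):
    o1,d1=ray(c1,*p1);o2,d2=ray(c2,*p2)
    s=np.linalg.lstsq(np.c_[d1,-d2],o2-o1,rcond=None)[0]
    a=o1+s[0]*d1;b=o2+s[1]*d2;return (a+b)/2,np.linalg.norm(a-b)
def save(c,n,box=None,k=1):
    im=cv2.cvtColor(c["pixels"],cv2.COLOR_RGB2BGR)
    if box: im=im[box[1]:box[3],box[0]:box[2]]
    cv2.imwrite("pics/"+n,cv2.resize(im,None,fx=k,fy=k,interpolation=cv2.INTER_CUBIC))
E
python3 - <<'E'
from h import *
for n in("top","scene"):
    c=robot.read_camera(n);save(c,n+"0.png",None,1.4);print(n,c["fx"],c["cx"],c["cy"],[k for k in c]);print(np.round(np.array(c["world_to_cam"]),3))
print(robot.read_state())
E
```

```text
pics
top 485.3197933176646 284.4184175433744 211.49996406532074 ['pixels', 'fx', 'fy', 'cx', 'cy', 'world_to_cam']
[[ 0.024 -1.     0.01   0.005]
 [ 0.993  0.025  0.115 -0.576]
 [-0.115  0.007  0.993 -1.529]
 [ 0.     0.     0.     1.   ]]
scene 398.44907405649155 273.6365468729945 214.63942650034426 ['pixels', 'fx', 'fy', 'cx', 'cy', 'world_to_cam']
[[-0.705  0.709 -0.003  0.387]
 [-0.492 -0.486  0.722  0.252]
 [ 0.511  0.511  0.691 -1.379]
 [ 0.     0.     0.     1.   ]]
{'time': 0.1, 'joints': array([-1.285835  ,  0.62924215,  0.03842899,  1.51824874, -0.0270015 ,
        0.99629872, -0.02001014]), 'qvel': array([ 1.54621283e-03, -7.43341941e-04,  4.64463437e-05, -1.03162406e-03,
       -6.73646442e-04, -1.09945864e-03,  1.09250292e-03]), 'tau': array([ 3.67660483e-03, -5.64539981e+01,  1.23068266e+00, -1.93974978e+01,
        1.13075131e-02,  5.36323365e-03, -1.42092298e-05]), 'tool_pos': array([0.22312964, 0.60994369, 0.24449433]), 'eef_rot': array([-1.43906903e-04,  1.74481811e-01,  9.84660039e-01, -8.27406981e-04]), 'ft_force': array([-0.11175887, -0.19821529,  0.29998806]), 'ft_torque': array([ 0.05115081,  0.00446552, -0.01346889]), 'grasp_force': 0.0, 'gripper_width': 1.0004020968140448}
```

View pics/top0.png

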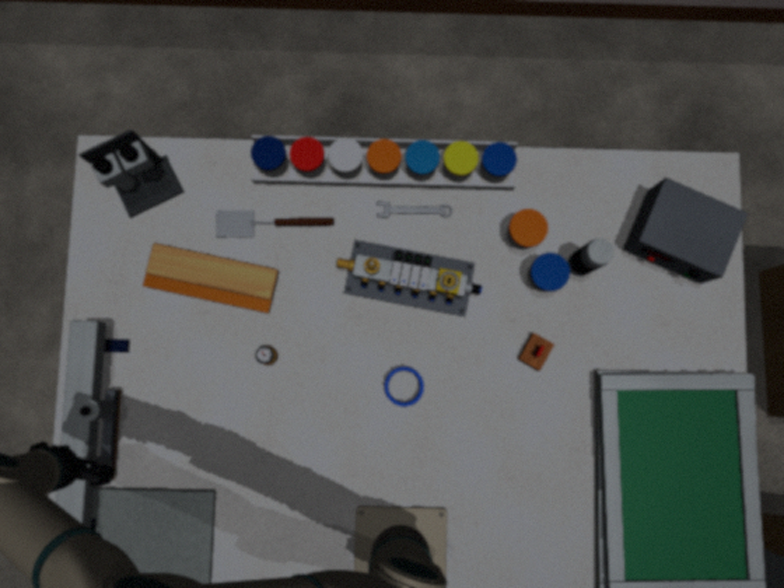

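View pics/scene0.png

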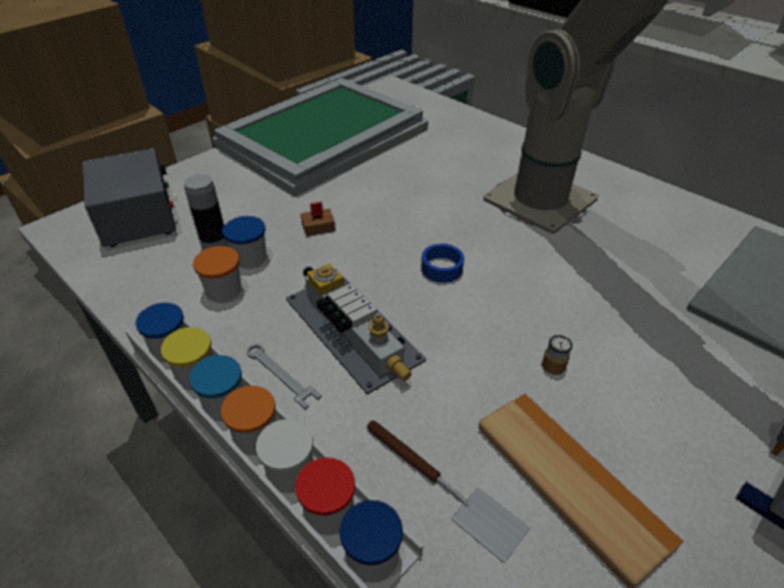

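The top view (1.4x) shows the key at about (537,350), the gauge at (265,354), the manifold at (410,278) with its yellow valve at (449,281) and the port at (371,266). The scene view shows the same things. Next I'll look at close crops of them.

```bash
python3 - <<'E'
from h import *
def crop(c,b,k):
    im=cv2.cvtColor(c["pixels"],cv2.COLOR_RGB2BGR)[b[1]:b[3],b[0]:b[2]]
    return cv2.resize(im,None,fx=k,fy=k,interpolation=cv2.INTER_CUBIC)
t=robot.read_camera("top");s=robot.read_camera("scene")
np.savez("cams.npz",t=t["pixels"],s=s["pixels"])
out=np.zeros((600,800,3),np.uint8)
def put(im,x,y): out[y:y+im.shape[0],x:x+im.shape[1]]=im
put(crop(t,(235,165,350,230),4),0,0)      # 460x260
put(crop(s,(195,180,310,285),3),0,262)    # 345x315
put(crop(t,(365,230,400,270),5),470,0)    #175x200
put(crop(s,(210,135,245,170),5),655,0)
put(crop(t,(175,240,205,265),6),470,210)
put(crop(s,(380,230,415,275),6),470,370) 
cv2.imwrite("pics/m1.png",out)
for n,c in(("top",t),("scene",s)):
    hsv=cv2.cvtColor(c["pixels"],cv2.COLOR_RGB2HSV);h,S,V=hsv.transpose(2,0,1)
    red=(((h<5)|(h>172))&(S>150)&(V>60)).astype(np.uint8)
    yel=((h>18)&(h<32)&(S>130)&(V>90)).astype(np.uint8)
    for nm,m in(("red",red),("yel",yel)):
        N,l,st,ce=cv2.connectedComponentsWithStats(m)
        print(n,nm,[(st[i].tolist(),ce[i].round(1).tolist()) for i in range(1,N) if st[i,4]>8])
E
```

```text
Traceback (most recent call last):
ValueError: could not broadcast input array from shape (175,175,3) into shape (175,145,3)
```

```bash
python3 - <<'E'
from h import *
def crop(c,b,k):
    im=cv2.cvtColor(c["pixels"],cv2.COLOR_RGB2BGR)[b[1]:b[3],b[0]:b[2]]
    return cv2.resize(im,None,fx=k,fy=k,interpolation=cv2.INTER_CUBIC)
t=robot.read_camera("top");s=robot.read_camera("scene")
out=np.zeros((600,800,3),np.uint8)
def put(im,x,y): out[y:y+im.shape[0],x:x+im.shape[1]]=im
put(crop(t,(235,165,350,230),4),0,0)
put(crop(s,(195,180,310,285),3),0,262)
put(crop(t,(365,230,400,265),4),470,0)
put(crop(s,(210,135,245,170),4),655,0)
put(crop(t,(175,240,205,265),6),470,210)
put(crop(s,(380,235,415,272),6),470,370)
cv2.imwrite("pics/m1.png",out)
for n,c in(("top",t),("scene",s)):
    hsv=cv2.cvtColor(c["pixels"],cv2.COLOR_RGB2HSV);h,S,V=[hsv[...,i] for i in range(3)]
    red=(((h<5)|(h>172))&(S>150)&(V>60)).astype(np.uint8)
    yel=((h>18)&(h<32)&(S>130)&(V>90)).astype(np.uint8)
    for nm,m in(("red",red),("yel",yel)):
        N,l,st,ce=cv2.connectedComponentsWithStats(m)
        print(n,nm,[(st[i].tolist(),ce[i].round(1).tolist()) for i in range(1,N) if st[i,4]>8])
E
```

```text
top red [([207, 98, 24, 25, 464], [218.9, 109.7]), ([463, 184, 4, 3, 9], [464.6, 184.7]), ([383, 247, 5, 7, 19], [385.5, 250.3])]
top yel [([317, 101, 25, 24, 455], [328.9, 112.3]), ([241, 186, 12, 6, 48], [246.5, 188.0]), ([267, 186, 4, 5, 11], [268.4, 187.8]), ([262, 192, 7, 3, 12], [264.9, 193.2]), ([314, 192, 5, 5, 16], [315.5, 193.3]), ([325, 194, 4, 4, 11], [327.0, 195.2]), ([317, 196, 8, 9, 37], [320.7, 200.0]), ([312, 201, 6, 7, 20], [313.7, 204.7]), ([321, 205, 6, 5, 15], [324.2, 207.3])]
scene red [([222, 145, 7, 3, 10], [224.7, 145.6]), ([211, 327, 42, 40, 1327], [231.6, 346.6])]
scene yel [([220, 193, 16, 12, 46], [226.6, 199.7]), ([227, 192, 10, 5, 35], [231.6, 194.1]), ([239, 195, 5, 5, 15], [241.3, 197.3]), ([267, 226, 6, 3, 11], [269.7, 227.3]), ([264, 232, 14, 7, 32], [270.3, 235.3]), ([115, 234, 35, 26, 687], [131.9, 246.5]), ([278, 254, 15, 15, 93], [284.6, 260.8])]
```

View pics/m1.png

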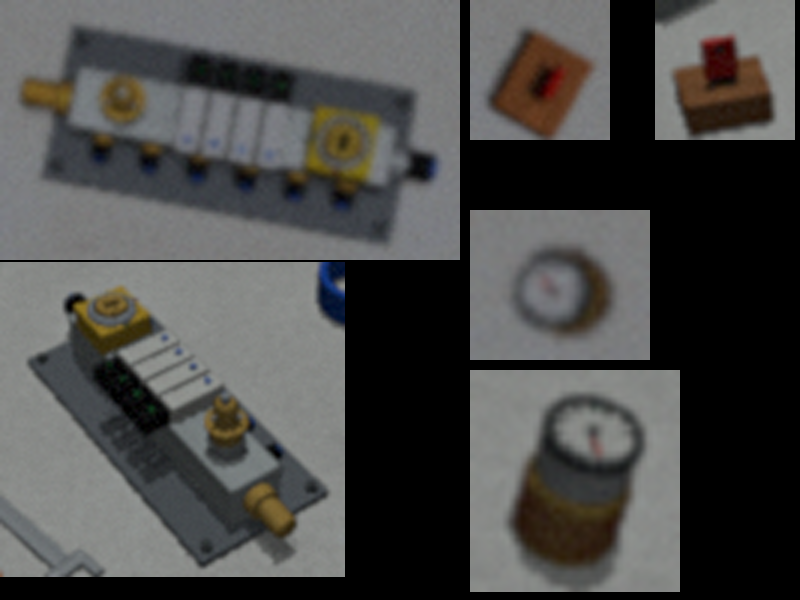

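Crops: in the manifold, the port flange is at (122,98) in the top crop and (225,420) in the scene crop, and the lock barrel is at (343,142) and (111,303). The key sits in the stand at (545,80), long side running from lower-left to upper-right, and the gauge dial is at (552,292) and (595,435).

```bash
python3 - <<'E'
from h import *
t=robot.read_camera("top");s=robot.read_camera("scene")
P=lambda U,V,ox,oy,u0,v0,k:((U-ox+.5)/k-.5+u0,(V-oy+.5)/k-.5+v0)
for nm,a,b,z in [("flange",P(122,98,0,0,235,165,4),P(225,421,0,262,195,180,3),.083),
 ("barrel",P(343,142,0,0,235,165,4),P(111,303,0,262,195,180,3),.083),
 ("dial",P(552,292,470,210,175,240,6),P(595,435,470,370,380,235,6),.063)]:
    q,e=tri(t,a,s,b);print(nm,a,q.round(4),"gap",round(e,4),"top",onz(t,*a,z)[:2].round(4),"scene",onz(s,*b,z)[:2].round(4))
hsv=cv2.cvtColor(t["pixels"],cv2.COLOR_RGB2HSV);g=cv2.cvtColor(t["pixels"],cv2.COLOR_RGB2GRAY)
# stand outline
R=hsv[225:270,360:405];m=((R[...,1]>90)).astype(np.uint8)
cs=max(cv2.findContours(m,0,1)[0],key=cv2.contourArea);r=cv2.boxPoints(cv2.minAreaRect(cs))+[360,225]
w=np.array([onz(t,*p,.024)[:2] for p in r]);print("stand",w.mean(0).round(4),w.round(3).tolist())
for i in range(2):
    d=w[i+1]-w[i];print(np.linalg.norm(d).round(4),np.degrees(np.arctan2(d[1],d[0])).round(1))
# key red head in both
for n,c in(("t",t),("s",s)):
    x0,y0,x1,y1=(375,240,395,262) if n=="t" else (210,135,245,170)
    A=c["pixels"][y0:y1,x0:x1].astype(int);m=(A[...,0]>1.8*A[...,1])&(A[...,0]>2.0*A[...,2])&(A[...,1]<45)
    v,u=np.nonzero(m);print(n,m.sum(),u.min()+x0,u.max()+x0,v.min()+y0,v.max()+y0,u.mean()+x0,v.mean()+y0)
    H=cv2.cvtColor(c["pixels"],cv2.COLOR_RGB2HSV)[y0:y1,x0:x1]
    if n=="t": print(H[...,0]);print(A[...,0])
print(g[192:210,311:331])
# plate
R=hsv[170:230,235:350];print("platehsv",hsv[180,262],hsv[215,300],hsv[225,250])
E
```

```text
flange (265.125, 189.125) [0.6406 0.0802 0.0812] gap 0.0025 top [0.6394 0.0811] scene [0.6425 0.0804]
barrel (320.375, 200.125) [ 0.6102 -0.0936  0.0817] gap 0.0028 top [ 0.609  -0.0925] scene [ 0.612  -0.0936]
dial (188.25, 253.25) [0.4346 0.3163 0.0577] gap 0.0009 top [0.4342 0.3157] scene [0.4398 0.3177]
stand [ 0.4579 -0.2991] [[0.441, -0.258], [0.502, -0.292], [0.475, -0.341], [0.414, -0.306]]
0.0697 -29.4
0.0558 -118.7
t 57 379 388 244 255 384.2280701754386 250.140350877193
[[130   0 160  12  11  12  12  11  12  10  12  10   8   9 150 160   0 113
    0   0]
 [105 150  21  12  12  11  12  14  11  13  11  12  10  12   3   8   0 120
   60 120]
 [150  15  11  10  12  12  12  11  12  12  12  12  12  11  12  11   5 165
   45  60]
 [ 60  15   8  10  11  13  11  11  12  13  11  12  11  12  12  10  11  12
   23  20]
 [ 10   8  12  13  13  11  11  12  13  11  13  12  11  12  11  11  12   9
   12   6]
 [  5  10  12  12  12  11  12  13  12  10  12  11  11  11  12  12  11  12
    9  10]
 [ 10  12  13  12  12  12  13  12  10  10  10  10   8   8  11  11  12  11
   11  12]
 [ 13  13  12  12  1
[... 4043 characters left out ...]
85  75  62  73  85  86  82  85  93  94 110
  119 125]
 [ 91  90  92  84  78  70  69  78  84  77  85  85  78  78  85  92 102 114
  119 124]
 [ 92  92  99  92  79  74  75  72  80  84  83  81  81  85  94  94 109 118
  124 127]
 [ 85  91  97  93  87  78  81  80  79  79  81  88  89  94  91  97 112 118
  124 124]
 [ 76  80  89  88  86  82  80  81  78  86  90  93  97  93  98 104 110 120
  127 122]
 [ 62  62  65  69  74  80  78  71  64  87  91  94  96  98  99 110 114 122
  126 123]
 [ 54  40  42  45  54  58  58  54  54  68  83  88  89  92  97 105 118 122
  124 119]
 [ 56  46  36  41  38  37  38  40  43  51  63  65  65  70  82  95 112 120
  124 116]]
platehsv [105  36  71] [111  35  72] [ 90   2 122]
```

```bash
cat >> h.py <<'E'
def delta(p,ydeg):
    """target TCP p, closing line at ydeg; prints turn about tool z, then shift in the turned tool frame"""
    from scipy.spatial.transform import Rotation as Ro
    s=robot.read_state();q=s["eef_rot"];R=Ro.from_quat([q[1],q[2],q[3],q[0]]).as_matrix()
    a=np.degrees(np.arctan2(R[1,1],R[0,1]));w=(a-ydeg+90)%180-90
    y=np.radians(a-w);X=np.array([[-np.sin(y),np.cos(y),0],[np.cos(y),np.sin(y),0],[0,0,-1]]).T
    sg=np.sign(X[:,1]@R[:,1]);X[:,:2]*=sg if abs(w)<89 else 1
    if np.linalg.det(X)<0: X[:,0]*=-1
    print("pos",s["tool_pos"].round(4),"yaw",a.round(2),"tilt",np.degrees(np.arccos(-R[2,2])).round(2),"turn z",round(w,2),"shift",(X.T@(np.array(p)-s["tool_pos"])).round(4),"j",s["joints"].round(2),"t",s["time"])
E
python3 - <<'E'
from h import *
t=robot.read_camera("top");s=robot.read_camera("scene")
A=t["pixels"][243:258,378:393].astype(float)
w=np.clip(A[...,0]-2.5*A[...,1],0,None)*(A[...,0]>60);v,u=np.mgrid[243:258,378:393]
print(w.round(0).astype(int))
a=((w*u).sum()/w.sum(),(w*v).sum()/w.sum());c=np.cov(np.c_[u.ravel(),v.ravel()].T,aweights=w.ravel());e=np.linalg.eigh(c)[1][:,1]
B=s["pixels"][143:158,217:233].astype(int);print(B[...,0]);
p=onz(t,*a,.068);p2=onz(t,a[0]+e[0]*4,a[1]+e[1]*4,.068)-p
print(a,p,np.degrees(np.arctan2(p2[1],p2[0])))
for q in((224.7,145.6),(224.7,146)):print(tri(t,a,s,q),onz(s,*q,.068))
delta((.46,-.303,.12),60.6)
E
```

```text
[[ 0  0  0  0  0  0  0  0  0  0  0  0  0  0  0]
 [ 0  0  0  0  0  0  0  0  0  0  0  0  0  0  0]
 [ 0  0  0  0  0  0  0  0  0  0  0  0  0  0  0]
 [ 0  0  0  0  0  0  0  0  0  0  0  0  0  0  0]
 [ 0  0  0  0  0  0  0  0 32 23  1  0  0  0  0]
 [ 0  0  0  0  0  0  0  0 46 41 16  0  0  0  0]
 [ 0  0  0  0  0  0  0 49 58 42  4  0  0  0  0]
 [ 0  0  0  0  0  0  0 74 61 16  0  0  0  0  0]
 [ 0  0  0  0  0  0 50 60 44  6  0  0  0  0  0]
 [ 0  0  0  0  0  0 64 54 26  0  0  0  0  0  0]
 [ 0  0  0  0  0 28 46 36  0  0  0  0  0  0  0]
 [ 0  0  0  0  0  7 12  4  0  0  0  0  0  0  0]
 [ 0  0  0  0  0  0  0  0  0  0  0  0  0  0  0]
 [ 0  0  0  0  0  0  0  0  0  0  0  0  0  0  0]
 [ 0  0  0  0  0  0  0  0  0  0  0  0  0  0  0]]
[[138 139 136 136 139 140 138 135 136 137 138 134 132 138 136 136]
 [138 141 138 138 137 134 136 134 133 131 122 116 119 131 138 136]
 [138 136 139 137 127 123 125 120 110  94  85  77  86 116 134 139]
 [134 136 137 133 106  85  82  80  63  50  54  56  66 107 134 137]
 [134 137 134 133 104  70  61  54  39  31  48  51  60  97 131 140]
 [137 136 137 134 103  70  59  57  47  48  5
[... 431 characters left out ...]
 98  95  97  95  87  53  26  20  24  17  22  32  59  90  96]
 [ 94  95  96  97  93  75  48  35  47  58  60  58  63  82  95  95]
 [ 92  95  97  94  92  77  64  68  82  89  94  90  94  95 100 100]]
(np.float64(385.37965536409115), np.float64(250.38743746525847)) [ 0.45767968 -0.29936145  0.068     ] 152.51876032403138
(array([ 0.45965243, -0.30249001,  0.06141226]), np.float64(0.004733764117417971)) [ 0.46689381 -0.29665691  0.068     ]
(array([ 0.45966973, -0.30279467,  0.05978869]), np.float64(0.004598806728182823)) [ 0.46831914 -0.29496285  0.068     ]
pos [0.2234 0.6104 0.2453] yaw 69.9 tilt 0.01 turn z 9.3 shift [-0.6545 -0.6796  0.1253] j [-1.29  0.63  0.04  1.52 -0.03  1.   -0.02] t 0.5
```

apply_moves(
  series=[
    [[0,0,0],[0,0,8.4],1],
    [[-0.0507,-0.0248,0],[0,0,0],1],
    [[-0.0507,-0.0248,0],[0,0,0],1],
    [[-0.0507,-0.0248,0],[0,0,0],1],
    [[-0.0507,-0.0248,0],[0,0,0],1],
    [[-0.0507,-0.0248,0],[0,0,0],1],
    [[-0.0507,-0.0248,0],[0,0,0],1],
    [[-0.0507,-0.0248,0],[0,0,0],1],
    [[-0.0507,-0.0248,0],[0,0,0],1],
    [[-0.0507,-0.0248,0],[0,0,0],1],
    [[-0.0507,-0.0248,0],[0,0,0],1],
    [[-0.0169,-0.0549,0],[0,0,0],1],
    [[-0.0169,-0.0549,0],[0,0,0],1],
    [[-0.0169,-0.0549,0],[0,0,0],1],
    [[-0.0169,-0.0549,0],[0,0,0],1],
    [[-0.0169,-0.0549,0],[0,0,0],1],
    [[-0.0169,-0.0549,0],[0,0,0],1],
    [[-0.0169,-0.0549,0],[0,0,0],1],
    [[-0.0169,-0.0549,0],[0,0,0],1],
    [[0,0,0],[0,0,0],1],
  ],
)

```text
time: 3.0
tool_pos: [0.4574, -0.306, 0.2455]
eef_rot: [0.0, 0.251, 0.968, -0.002]
ft_force: [-0.1, 0.6, 0.7]
gripper_width: 0.999
grasp_force: 0.0
```

```bash
python3 -c "
from h import *
delta((.459,-.3005,.12),61.5)"
```

```text
pos [ 0.4574 -0.306   0.2455] yaw 60.96 tilt 0.21 turn z -0.54 shift [0.0012 0.0056 0.1255] j [ 0.45  0.49  0.13  1.8  -0.08  0.86  1.68] t 3.0
```

apply_moves(
  series=[
    [[0.0012,0.0056,0.04],[0,0,-0.5],1],
    [[0,0,0.05],[0,0,0],0.6],
    [[0,0,0.05],[0,0,0],0.5],
    [[0,0,0.035],[0,0,0],0.5],
    [[0,0,0.02],[0,0,0],0.5],
    [[0,0,0],[0,0,0],0.5],
    [[0,0,0],[0,0,0],0.5],
  ],
)

```text
time: 3.88
tool_pos: [0.4622, -0.2942, 0.0511]
eef_rot: [0.001, 0.242, 0.97, -0.0]
ft_force: [-0.5, -0.5, 0.7]
gripper_width: 0.499
grasp_force: 0.0
```

```bash
python3 -c "
from h import *
delta((.459,-.3005,.049),61.5)
c=robot.read_camera('scene');save(c,'k1.png',(190,110,290,180),4)
c=robot.read_camera('top');save(c,'k2.png',(340,215,430,285),4)
a=cv2.imread('pics/k1.png');b=cv2.imread('pics/k2.png');cv2.imwrite('pics/k12.png',np.hstack([a,b]))"
```

```text
pos [ 0.4622 -0.2942  0.0511] yaw 62.04 tilt 0.07 turn z 0.54 shift [-0.0001 -0.0071  0.0021] j [ 0.47  0.78  0.07  1.95 -0.12  0.42  1.72] t 3.875
```

View pics/k12.png

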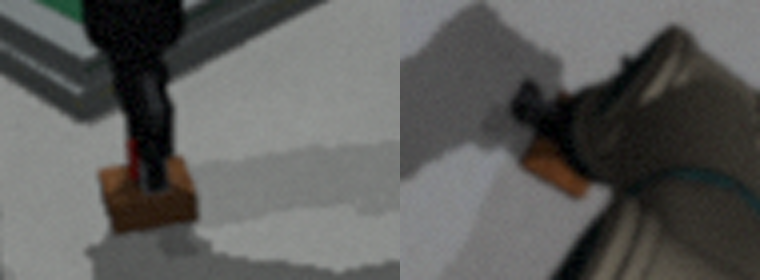

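Scene crop: the near finger at (152,140) stands in front of the red head at (135,160), with the offset explained by the oblique view, so the jaws straddle the key.

apply_moves(
  series=[
    [[0,-0.007,0.002],[0,0,0.5],0.5],
    [[0,0,0],[0,0,0],0.3],
    [[0,0,0],[0,0,0],0],
    [[0,0,0],[0,0,0],0],
    [[0,0,0],[0,0,0],0],
    [[0,0,0],[0,0,0],0],
  ],
  squeeze=60,
)

```text
time: 4.72
tool_pos: [0.4581, -0.3008, 0.0485]
eef_rot: [0.0, 0.246, 0.969, -0.0]
ft_force: [-0.5, -0.5, 5.4]
gripper_width: 0.087
grasp_force: 59.1
```

```bash
python3 -c "
from h import *
s=robot.read_state();print(s['gripper_width'],s['grasp_force'],s['ft_force'],s['ft_torque'])
delta((.459,-.3005,.049),61.5)"
```

```text
0.0869890929097129 59.10890579223633 [-0.48754598 -0.50951405  5.38396054] [-0.06248285  0.32890567  0.00228867]
pos [ 0.4581 -0.3008  0.0485] yaw 61.49 tilt 0.02 turn z -0.01 shift [-0.0007  0.0007 -0.0005] j [ 0.48  0.78  0.07  1.95 -0.12  0.42  1.72] t 4.725
```

apply_moves(
  series=[
    [[0,0,-0.03],[0,0,0],0],
    [[0,0,-0.04],[0,0,0],0],
    [[0,0,-0.04],[0,0,-4.5],0],
    [[0,0,0],[0,0,-10],0],
    [[-0.018,0.044,0],[0,0,0],0],
    [[-0.02,0.05,0],[0,0,0],0],
    [[-0.02,0.05,0],[0,0,0],0],
    [[-0.02,0.05,0],[0,0,0],0],
    [[-0.0186,0.044,0],[0,0,0],0],
    [[0,0,0],[0,0,0],0],
    [[0,0,0],[0,0,0],0],
    [[0,0,0],[0,0,0],0],
  ],
)

```text
time: 6.22
tool_pos: [0.6086, -0.0947, 0.1581]
eef_rot: [-0.0, 0.123, 0.992, -0.0]
ft_force: [0.4, -0.4, -0.1]
gripper_width: 0.086
grasp_force: 58.7
```

```bash
python3 -c "
from h import *
delta((.6095,-.0932,.135),76)
c=robot.read_camera('scene');save(c,'s1.png',(195,125,295,225),4)
s=robot.read_state();print(s['gripper_width'],s['ft_force'])"
```

```text
pos [ 0.6086 -0.0947  0.1581] yaw 75.87 tilt 0.07 turn z -0.13 shift [-0.0005  0.0017  0.0231] j [ 0.07  0.68  0.07  1.7  -0.06  0.76  1.49] t 6.225
0.08039182283361006 [ 0.21080359 -0.02791708  0.05959062]
```

View pics/s1.png

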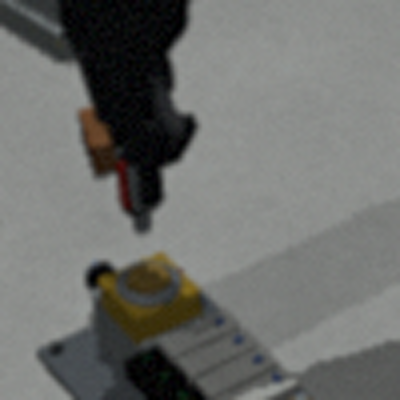

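The scene crop shows the key in the jaws with its foot at about (142,230), above the barrel centre at (149,272). I'll compare the two relative to each other.

```bash
python3 -c "
from h import *
c=robot.read_camera('scene');p=robot.read_state()['tool_pos']
f=(142.5/4-.5+195,230.5/4-.5+125);b=(149.5/4-.5+195,273.5/4-.5+125)
print('foot pred',proj(c,p-[0,0,.041]),'seen',f)
print('barrel pred at .083',proj(c,[.6095,-.0932,.083]),'seen',b)
F=onz(c,*f,p[2]-.041);B=onz(c,*b,.083);print(F,B,B-F)
g=cv2.cvtColor(c['pixels'],cv2.COLOR_RGB2GRAY);print(g[172:188,222:240]);print(g[188:200,222:244])
"
```

```text
foot pred [231.35153591 182.57786143] seen (230.125, 182.125)
barrel pred at .083 [232.47120593 192.97004529] seen (231.875, 192.875)
[ 0.60984895 -0.09821276  0.11730281] [ 0.61035922 -0.09462011  0.083     ] [ 0.00051027  0.00359265 -0.03430281]
[[143 139  95  47  23  37  45  31  17   8   9  12   6  66 130 145 145 143]
 [143 140 101  48  25  35  45  31  21   3   6   5  13  54 117 141 142 145]
 [143 139 103  51  30  32  42  33  11   0   6   8  13  57 116 137 143 141]
 [145 140 113  67  24  30  42  38  25  18  11   8  36  91 129 143 146 143]
 [141 141 130  77  30  26  40  43  33  15  23  36  76 121 140 143 145 144]
 [139 143 137 100  51  24  31  39  28  30  55  84 122 140 144 143 143 143]
 [137 142 138 127  94  54  26  24  29  41  69 122 139 143 141 142 141 143]
 [134 137 141 140 131 110  64  44  42  47  75 129 147 146 143 142 146 142]
 [136 137 138 141 142 135  85  46  45  47  75 128 142 141 143 142 143 142]
 [138 138 137 139 141 136  90  48  47  48  79 129 143 142 143 143 144 143]
 [140 141 139 139 138 137 105  73  62  69  99 135 145 145 145 143 142 142]
 [140 141 141 140 140 138 1
[... 765 characters left out ...]
3  77  83  87  80  79  91  94
  111 138 147 144]
 [ 45  49  68  62  49  49  53  48  49  44  54  54  64  85  87  76  87  82
   98 132 144 144]
 [ 66  60  57  50  45  50  52  51  46  46  49  47  51  65  68  67  82  83
   91 110 131 143]
 [ 77  71  59  57  49  48  49  53  50  54  51  53  49  49  46  53  64  77
   90 100 111 124]
 [ 80  74  67  63  55  44  42  53  49  50  52  50  49  45  44  51  54  64
   81  95 101 108]
 [ 69  71  66  63  57  54  53  48  46  51  47  51  48  50  57  55  55  65
   83  99 100  99]
 [ 57  65  63  62  64  64  64  57  55  51  53  53  60  58  59  61  54  61
   78  91  85  76]
 [ 50  58  65  64  66  64  68  70  68  66  63  63  64  61  55  53  54  56
   58  63  60  56]]
```

apply_moves(
  series=[
    [[0.0005,0.0016,0.01],[0,0,0],0],
    [[0,0,0.012],[0,0,0],0],
    [[0,0,0.008],[0,0,0],0],
    [[0,0,0.005],[0,0,0],0],
    [[0,0,0.005],[0,0,0],0],
    [[0,0,0],[0,0,0],0],
    [[0,0,0],[0,0,0],0],
  ],
)

```text
time: 7.2
tool_pos: [0.6095, -0.0914, 0.1185]
eef_rot: [0.0, 0.122, 0.993, 0.0]
ft_force: [-0.8, -0.3, -0.9]
gripper_width: 0.084
grasp_force: 58.9
```

```bash
python3 -c "
from h import *
delta((.6085,-.093,.104),76)
s=robot.read_state();print(s['gripper_width'],s['ft_force'],s['ft_torque'])"
```

```text
pos [ 0.6095 -0.0914  0.1185] yaw 76.0 tilt 0.02 turn z 0.0 shift [ 0.0006 -0.0018  0.0145] j [ 0.06  0.74  0.06  1.73 -0.07  0.68  1.49] t 7.2
0.0844279211111945 [-0.81994066 -0.30368036 -0.86706404] [-0.03860838 -0.04409931  0.0128993 ]
```

apply_moves(
  series=[
    [[0,-0.001,0.004],[0,0,0],0],
    [[0,0,0.004],[0,0,0],0],
    [[0,0,0.004],[0,0,0],0],
    [[0,0,0.004],[0,0,0],0],
    [[0,0,0],[0,0,0],0],
    [[0,0,0],[0,0,0],0],
  ],
)

```text
time: 7.95
tool_pos: [0.6091, -0.0923, 0.1035]
eef_rot: [0.0, 0.122, 0.993, 0.0]
ft_force: [-2.8, 1.0, 9.6]
gripper_width: 0.083
grasp_force: 60.4
```

```bash
python3 -c "
from h import *
delta((.6085,-.093,.104),76)
s=robot.read_state();print(s['gripper_width'],s['ft_force'],s['ft_torque'])
c=robot.read_camera('scene');save(c,'s2.png',(195,125,295,225),4)"
```

```text
pos [ 0.6091 -0.0923  0.1035] yaw 76.0 tilt 0.01 turn z -0.0 shift [ 0.0004 -0.0008 -0.0005] j [ 0.07  0.76  0.06  1.73 -0.07  0.65  1.49] t 7.95
0.08280470564802328 [-2.83208667  0.98445588  9.59304594] [ 0.14878136  0.67314446 -0.01506749]
```

View pics/s2.png

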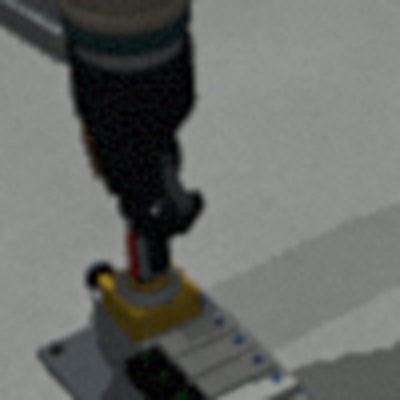

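The key is down in the barrel, with its shoulder at the bezel at (150,285) and 9.6 N of reaction, so it is seated. Now I'll turn it.

apply_moves(
  series=[
    [[0,0,0],[0,0,5],0],
    [[0,0,0],[0,0,5],0],
    [[0,0,0],[0,0,5],0],
    [[0,0,0],[0,0,5],0],
    [[0,0,0],[0,0,5],0],
    [[0,0,0],[0,0,5],0],
    [[0,0,0],[0,0,5],0],
    [[0,0,0],[0,0,5],0],
    [[0,0,0],[0,0,5],0],
    [[0,0,0],[0,0,5],0],
    [[0,0,0],[0,0,5],0],
    [[0,0,0],[0,0,5],0],
    [[0,0,0],[0,0,5],0],
    [[0,0,0],[0,0,5],0],
    [[0,0,0],[0,0,0],0],
  ],
)

```text
time: 9.88
tool_pos: [0.6112, -0.0918, 0.1035]
eef_rot: [0.002, 0.669, 0.743, 0.001]
ft_force: [0.9, 2.1, 6.2]
gripper_width: 0.085
grasp_force: 59.8
```

```bash
python3 -c "
from h import *
delta((.6085,-.093,.104),6)
s=robot.read_state();print(s['gripper_width'],s['ft_force'],s['ft_torque'])"
```

```text
pos [ 0.6112 -0.0918  0.1035] yaw 6.01 tilt 0.24 turn z 0.01 shift [-0.001  -0.0028 -0.0005] j [-0.13  0.79  0.4   1.74 -0.45  0.69  0.61] t 9.875
0.08543354405054607 [0.94426954 2.11138735 6.20789985] [ 0.32893975 -0.20160958  0.00174594]
```

apply_moves(
  series=[
    [[0,0,0],[0,0,4],0],
    [[0,0,0],[0,0,4],0],
  ],
)

```text
time: 10.12
tool_pos: [0.6114, -0.0918, 0.1035]
eef_rot: [0.001, 0.72, 0.694, 0.002]
ft_force: [1.5, -0.1, 5.3]
gripper_width: 0.082
grasp_force: 59.6
```

```bash
python3 -c "
from h import *
delta((.6085,-.093,.104),-2)
s=robot.read_state();print(s['gripper_width'],s['ft_force'],s['ft_torque'])"
```

```text
pos [ 0.6114 -0.0918  0.1035] yaw -2.07 tilt 0.26 turn z -0.07 shift [-0.0013 -0.0028 -0.0005] j [-0.15  0.8   0.43  1.74 -0.49  0.7   0.5 ] t 10.125
0.08207155491537078 [ 1.45621023 -0.11119502  5.26708355] [ 0.22704492 -0.41432427  0.13588762]
```

apply_moves(
  series=[
    [[0,0,0],[0,0,3],0],
    [[0,0,0],[0,0,3],0],
  ],
)

```text
time: 10.38
tool_pos: [0.6115, -0.0919, 0.1035]
eef_rot: [0.002, 0.755, 0.656, 0.002]
ft_force: [1.7, 2.0, 5.2]
gripper_width: 0.085
grasp_force: 59.7
```

```bash
python3 -c "
from h import *
delta((.6085,-.093,.104),-8)
s=robot.read_state();print(s['gripper_width'],s['ft_force'],s['ft_torque'])"
```

```text
pos [ 0.6115 -0.0919  0.1035] yaw -8.02 tilt 0.28 turn z -0.02 shift [-0.0015 -0.0028 -0.0005] j [-0.17  0.81  0.46  1.74 -0.52  0.71  0.43] t 10.375
0.0849151727761655 [1.6724822  2.00517753 5.15679617] [ 0.15354673 -0.46683357  0.21335551]
```

apply_moves(
  series=[
    [[0,0,0],[0,0,3],0],
    [[0,0,0],[0,0,0],0],
  ],
)

```text
time: 10.62
tool_pos: [0.6116, -0.0921, 0.1035]
eef_rot: [0.002, 0.771, 0.637, 0.002]
ft_force: [2.3, 0.9, 5.0]
gripper_width: 0.086
grasp_force: 59.6
```

```bash
python3 -c "
from h import *
delta((.6085,-.093,.104),-11)
s=robot.read_state();print(s['gripper_width'],s['ft_force'],s['ft_torque'])"
```

```text
pos [ 0.6116 -0.0921  0.1035] yaw -10.93 tilt 0.29 turn z 0.07 shift [-0.0015 -0.0029 -0.0005] j [-0.18  0.81  0.48  1.74 -0.53  0.72  0.39] t 10.625
0.08608026279379821 [2.285741   0.90974719 4.96649889] [ 0.16087799 -0.50137075  0.26217663]
```

apply_moves(
  series=[
    [[0,0,0],[0,0,0],0.2],
    [[0,0,0],[0,0,0],0.5],
    [[0,0,0],[0,0,0],0.5],
    [[0,0,-0.03],[0,0,0],0.5],
    [[0,0,-0.05],[0,0,0],0.7],
    [[0,0,-0.06],[0,0,-10],1],
    [[0.05,0.0239,0],[0,0,0],1],
    [[0,0,0],[0,0,-10],1],
    [[0,0,0],[0,0,-10],1],
    [[0,0,0],[0,0,-10],1],
    [[0,0,0],[0,0,-10],1],
    [[0,0,0],[0,0,-10],1],
    [[0.05,0.0239,0],[0,0,0],1],
    [[0.05,0.0239,0],[0,0,0],1],
    [[0.05,0.0239,0],[0,0,0],1],
    [[0.05,0.0239,0],[0,0,0],1],
    [[0.05,0.0239,0],[0,0,0],1],
    [[0.05,0.0239,0],[0,0,0],1],
    [[0,0,0],[0,0,0],1],
  ],
)

```text
time: 13.0
tool_pos: [0.4984, 0.268, 0.2418]
eef_rot: [-0.002, 0.346, 0.938, 0.001]
ft_force: [0.5, -1.1, 0.1]
gripper_width: 1.001
grasp_force: 0.0
```

```bash
python3 - <<'E'
from h import *
delta((.4345,.315,.12),49)
def crop(c,b,k):
    im=cv2.cvtColor(c["pixels"],cv2.COLOR_RGB2BGR)[b[1]:b[3],b[0]:b[2]]
    return cv2.resize(im,None,fx=k,fy=k,interpolation=cv2.INTER_CUBIC)
t=robot.read_camera("top");s=robot.read_camera("scene")
cv2.imwrite("pics/v1.png",np.hstack([crop(t,(240,165,345,225),4),crop(s,(200,165,280,225),4)]))
E
```

```text
pos [0.4984 0.268  0.2418] yaw 49.53 tilt 0.2 turn z 0.53 shift [ 0.0791 -0.0065  0.1218] j [-0.74  0.53  0.3   1.77 -0.2   0.88  0.52] t 13.0
```

View pics/v1.png

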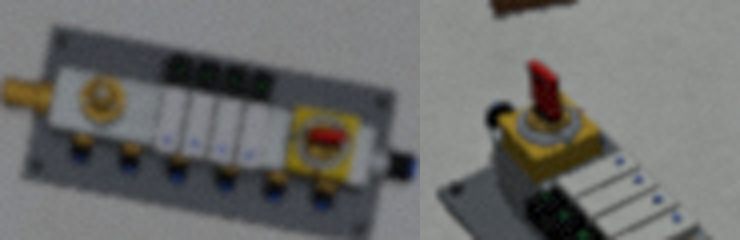

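The top crop shows the red head at (325,134), turned across the manifold, and the scene crop shows it upright and seated in the barrel. Next is the gauge.

apply_moves(
  series=[
    [[0.045,-0.0065,0.02],[0,0,0.5],1],
    [[0.034,0,0.04],[0,0,0],1],
    [[0,0,0.055],[0,0,0],1],
    [[0,0,0.02],[0,0,0],1],
    [[0,0,0],[0,0,0],1],
    [[0,0,0],[0,0,0],1],
  ],
)

```text
time: 13.85
tool_pos: [0.4394, 0.3086, 0.1082]
eef_rot: [0.001, 0.355, 0.935, 0.001]
ft_force: [0.6, -0.5, 0.7]
gripper_width: 0.999
grasp_force: 0.0
```

```bash
python3 - <<'E'
from h import *
delta((.4345,.315,.018),49)
t=robot.read_camera("top");s=robot.read_camera("scene")
def crop(c,b,k):
    im=cv2.cvtColor(c["pixels"],cv2.COLOR_RGB2BGR)[b[1]:b[3],b[0]:b[2]]
    return cv2.resize(im,None,fx=k,fy=k,interpolation=cv2.INTER_CUBIC)
cv2.imwrite("pics/g1.png",np.hstack([crop(t,(150,220,230,290),4),crop(s,(350,190,450,260),4)]))
E
```

```text
pos [0.4394 0.3086 0.1082] yaw 48.38 tilt 0.1 turn z -0.62 shift [0.0079 0.0016 0.0902] j [-0.81  0.68  0.23  1.96 -0.28  0.53  0.45] t 13.85
```

View pics/g1.png

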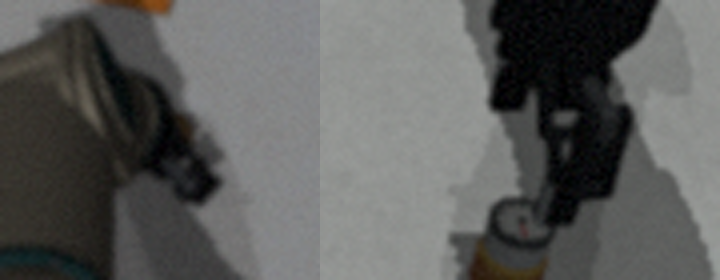

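The scene crop shows the gauge dial at (523,222) and a finger at about (565,210). I'll compare that with where the jaw centre projects.

```bash
python3 - <<'E'
from h import *
s=robot.read_camera("scene");p=robot.read_state()["tool_pos"];print(p)
f=lambda q:((proj(s,q)-[350,190])*4+[320,0]).round(0)
y=np.array([np.cos(np.radians(48.4)),np.sin(np.radians(48.4)),0]);z=np.array([0,0,1])
print("tips",[f(p+k*.0425*y-.001*z) for k in(1,-1,0)],"fingers 60 up",[f(p+k*.0425*y+.06*z) for k in(1,-1,0)])
print("dial",f([.4345,.315,.063]),"floor under",f([.4345,.315,0]))
E
```

```text
[0.43888039 0.3095458  0.10857795]
tips [array([549., 216.]), array([506., 111.]), array([527., 162.])] fingers 60 up [array([576., 140.]), array([529.,  34.]), array([551.,  85.])]
dial [523. 215.] floor under [501. 282.]
```

apply_moves(
  series=[
    [[0.007,0.0016,0.01],[0,0,-0.5],1],
    [[0,0,0.03],[0,0,0],1],
    [[0,0,0.03],[0,0,0],1],
    [[0,0,0.019],[0,0,0],1],
    [[0,0,0],[0,0,0],1],
    [[0,0,0],[0,0,0],1],
  ],
)

```text
time: 14.75
tool_pos: [0.4338, 0.3157, 0.0187]
eef_rot: [0.0, 0.35, 0.937, 0.0]
ft_force: [-0.4, 0.2, 0.3]
gripper_width: 1.0
grasp_force: 0.0
```

```bash
python3 - <<'E'
from h import *
delta((.4345,.315,.018),49)
s=robot.read_camera("scene");print(robot.read_state()["ft_force"])
save(s,"g2.png",(350,190,450,290),4)
E
```

```text
pos [0.4338 0.3157 0.0187] yaw 49.02 tilt 0.04 turn z 0.02 shift [-0.0009 -0.0001  0.0007] j [-0.78  0.83  0.15  1.99 -0.33  0.34  0.49] t 14.75
[-0.03820104  0.20217399  0.83982306]
```

View pics/g2.png

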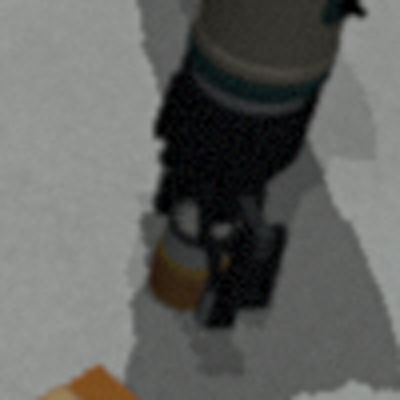

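The collar is at (190,280) and the near finger's tip at (218,325), which fits an aligned grasp seen obliquely. I'll close the jaws.

apply_moves(
  series=[
    [[0,0,0],[0,0,0],0.7],
    [[0,0,0],[0,0,0],0.55],
    [[0,0,0],[0,0,0],0.4],
    [[0,0,0],[0,0,0],0.3],
    [[0,0,0],[0,0,0],0.3],
    [[0,0,0],[0,0,0],0.3],
  ],
  squeeze=60,
)

```text
time: 15.55
tool_pos: [0.4343, 0.3159, 0.0193]
eef_rot: [0.0, 0.35, 0.937, 0.001]
ft_force: [0.1, 0.1, 7.0]
gripper_width: 0.48
grasp_force: 60.1
```

```bash
python3 - <<'E'
from h import *
delta((.6398,.0805,.17),49)
s=robot.read_state();print(s["gripper_width"],s["grasp_force"],s["ft_force"],s["ft_torque"])
E
```

```text
pos [0.4343 0.3159 0.0193] yaw 48.98 tilt 0.12 turn z -0.02 shift [-0.3095 -0.0428 -0.1507] j [-0.78  0.83  0.15  1.99 -0.33  0.34  0.49] t 15.55
0.4800906967129952 60.08064857684076 [0.10904724 0.09397551 6.99718212] [-0.01846443  0.06805686 -0.04486373]
```

apply_moves(
  series=[
    [[0,0,-0.03],[0,0,0],0.3],
    [[0,0,-0.055],[0,0,0],0.3],
    [[0,0,-0.06],[0,0,0],0.3],
    [[-0.035,-0.0048,0],[0,0,0],0.3],
    [[-0.05,-0.007,0],[0,0,0],0.3],
    [[-0.05,-0.007,0],[0,0,0],0.3],
    [[-0.05,-0.007,0],[0,0,0],0.3],
    [[-0.05,-0.007,0],[0,0,0],0.3],
    [[-0.045,-0.006,0],[0,0,0],0.3],
    [[-0.0295,-0.004,0],[0,0,0],0.3],
    [[0,0,0],[0,0,0],0.3],
    [[0,0,0],[0,0,0],0.3],
    [[0,0,0],[0,0,0],0.3],
  ],
)

```text
time: 17.18
tool_pos: [0.6381, 0.0817, 0.163]
eef_rot: [-0.001, 0.349, 0.937, 0.0]
ft_force: [0.0, 0.3, -2.8]
gripper_width: 0.478
grasp_force: 61.8
```

```bash
python3 - <<'E'
from h import *
delta((.6398,.0805,.15),49)
s=robot.read_camera("scene");print(robot.read_state()["ft_force"])
save(s,"p1.png",(220,155,320,255),6)
p=robot.read_state()["tool_pos"];f=lambda q:((proj(s,q)-[220,155]+.5)*6-.5).round(0)
print("gauge base",f(p-[0,0,.0193]),"collar top",f(p+[0,0,.017]),"dial",f(p+[0,0,.0437]),"flange",f([.6398,.0805,.083]),"spig",f([.6398,.0805,.105]))
E
```

```text
pos [0.6381 0.0817 0.163 ] yaw 49.12 tilt 0.1 turn z 0.12 shift [-0.002   0.0002  0.013 ] j [-0.31  0.72  0.24  1.62 -0.22  0.83  0.88] t 17.175
[-0.56052988  0.77974214 -2.38074357]
gauge base [309. 354.] collar top [308. 283.] dial [307. 228.] flange [305. 465.] spig [305. 426.]
```

View pics/p1.png

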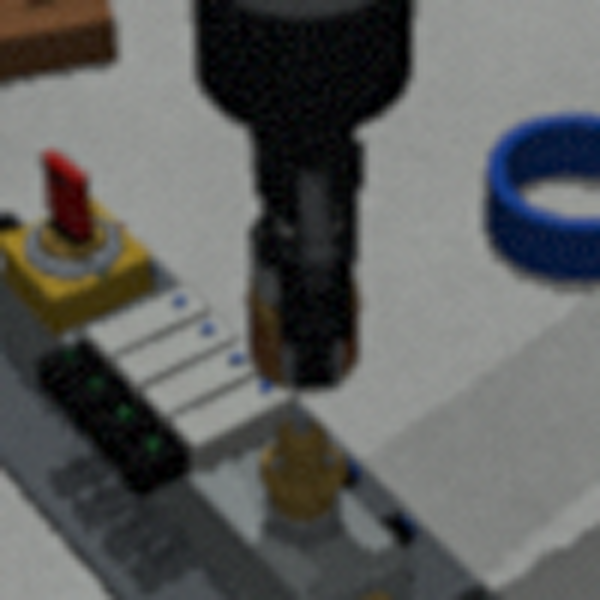

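The picture shows the collar at columns 250–357 (centre 303) and the port spigot below it at 262–345 (centre 304). That's aligned to about 1 mm, so I'll lower with a small correction.

apply_moves(
  series=[
    [[-0.001,0,0.012],[0,0,0],0.3],
    [[0,0,0.012],[0,0,0],0.3],
    [[0,0,0.01],[0,0,0],0.3],
    [[0,0,0.006],[0,0,0],0.3],
    [[0,0,0.004],[0,0,0],0.3],
    [[0,0,0.004],[0,0,0],0.3],
    [[0,0,0],[0,0,0],0.3],
  ],
)

```text
time: 18.1
tool_pos: [0.6398, 0.0794, 0.1151]
eef_rot: [-0.0, 0.35, 0.937, -0.0]
ft_force: [-1.4, 1.0, -3.3]
gripper_width: 0.479
grasp_force: 61.8
```

```bash
python3 - <<'E'
from h import *
delta((.6398,.0805,.1143),49)
s=robot.read_state();print(s["ft_force"],s["ft_torque"])
E
```

```text
pos [0.6398 0.0794 0.1151] yaw 49.0 tilt 0.02 turn z 0.0 shift [0.0007 0.0009 0.0008] j [-0.3   0.79  0.22  1.65 -0.24  0.74  0.89] t 18.1
[-1.35242679  1.04017267 -3.34824819] [0.17587743 0.09477622 0.03346222]
```

apply_moves(
  series=[
    [[0,0,0.001],[0,0,0],0.3],
    [[0,0,0.001],[0,0,0],0.3],
    [[0,0,0],[0,0,0],0.3],
  ],
)

```text
time: 18.48
tool_pos: [0.6401, 0.0795, 0.1136]
eef_rot: [0.0, 0.35, 0.937, 0.0]
ft_force: [-0.5, 0.8, -0.4]
gripper_width: 0.48
grasp_force: 62.0
```

```bash
python3 - <<'E'
from h import *
delta((.6398,.0805,.1143),49)
s=robot.read_state();print(s["ft_force"],s["ft_torque"])
E
```

```text
pos [0.6401 0.0795 0.1136] yaw 49.0 tilt 0.04 turn z 0.0 shift [ 0.0009  0.0006 -0.0007] j [-0.3   0.79  0.22  1.65 -0.24  0.73  0.89] t 18.475
[-0.4692467   0.76621885 -0.43994079] [ 0.17029207  0.07398688 -0.01407533]
```

apply_moves(
  series=[
    [[0,0,0.001],[0,0,0],0.3],
    [[0,0,0.001],[0,0,0],0.3],
    [[0,0,0],[0,0,5],0.3],
    [[0,0,0],[0,0,5],0.3],
  ],
)

```text
time: 18.98
tool_pos: [0.6394, 0.0797, 0.1127]
eef_rot: [-0.001, 0.431, 0.902, 0.0]
ft_force: [-5.2, 0.3, 9.5]
gripper_width: 0.482
grasp_force: 62.8
```

apply_moves(
  series=[
    [[0,0,0],[0,0,5],0.3],
    [[0,0,0],[0,0,5],0.3],
  ],
)

```text
time: 19.23
tool_pos: [0.6396, 0.0809, 0.1133]
eef_rot: [-0.001, 0.508, 0.861, 0.001]
ft_force: [-5.5, 4.0, 13.4]
gripper_width: 0.481
grasp_force: 63.1
```

apply_moves(
  series=[
    [[0,0,0],[0,0,5],0.3],
    [[0,0,0],[0,0,5],0.3],
  ],
)

```text
time: 19.48
tool_pos: [0.6407, 0.0806, 0.1136]
eef_rot: [0.0, 0.581, 0.814, 0.002]
ft_force: [-4.1, 3.4, 10.9]
gripper_width: 0.477
grasp_force: 63.0
```

apply_moves(
  series=[
    [[0.001,-0.0006,0],[0,0,0],0.3],
    [[0,0,0],[0,0,4],0.3],
  ],
)

```text
time: 19.73
tool_pos: [0.6408, 0.0804, 0.1137]
eef_rot: [0.001, 0.609, 0.793, 0.002]
ft_force: [-2.0, 1.1, 10.7]
gripper_width: 0.48
grasp_force: 62.9
```

apply_moves(
  series=[
    [[0,0,0],[0,0,4],0.3],
    [[0,0,0],[0,0,4],0.3],
  ],
)

```text
time: 19.98
tool_pos: [0.6406, 0.0802, 0.1137]
eef_rot: [0.001, 0.663, 0.748, 0.002]
ft_force: [-1.9, 1.0, 10.0]
gripper_width: 0.48
grasp_force: 62.9
```

apply_moves(
  series=[
    [[0,0,0],[0,0,4],0.3],
    [[0,0,0],[0,0,4],0.3],
  ],
)

```text
time: 20.23
tool_pos: [0.6404, 0.0802, 0.1136]
eef_rot: [0.001, 0.714, 0.7, 0.001]
ft_force: [-2.6, 0.4, 11.3]
gripper_width: 0.482
grasp_force: 63.0
```

apply_moves(
  series=[
    [[0,0,0],[0,0,4],0.3],
    [[0,0,0],[0,0,4],0.3],
  ],
)

```text
time: 20.48
tool_pos: [0.6403, 0.0802, 0.1136]
eef_rot: [0.001, 0.761, 0.649, 0.001]
ft_force: [-2.8, 1.4, 11.0]
gripper_width: 0.478
grasp_force: 63.0
```

apply_moves(
  series=[
    [[0,0,0],[0,0,4],0.3],
    [[0,0,0],[0,0,4],0.3],
    [[0,0,0],[0,0,4],0.3],
  ],
)

```text
time: 20.85
tool_pos: [0.6403, 0.0812, 0.1134]
eef_rot: [-0.0, 0.824, 0.566, 0.002]
ft_force: [-1.7, 4.0, 9.2]
gripper_width: 0.48
grasp_force: 62.8
```

apply_moves(
  series=[
    [[0,0,0],[0,0,4],0.3],
    [[0,0,0],[0,0,4],0.3],
    [[0,0,0],[0,0,4],0.3],
  ],
)

```text
time: 21.22
tool_pos: [0.6403, 0.0805, 0.1131]
eef_rot: [0.0, 0.879, 0.476, 0.002]
ft_force: [-2.5, 0.6, 8.6]
gripper_width: 0.479
grasp_force: 62.8
```

apply_moves(
  series=[
    [[0,0,0],[0,0,4],0.3],
    [[0,0,0],[0,0,4],0.3],
    [[0,0,0],[0,0,4],0.3],
  ],
)

```text
time: 21.6
tool_pos: [0.6403, 0.0806, 0.1117]
eef_rot: [0.0, 0.924, 0.382, 0.001]
ft_force: [2.4, 0.7, -4.1]
gripper_width: 0.479
grasp_force: 61.8
```

apply_moves(
  series=[
    [[0,0,0],[0,0,4],0.3],
    [[0,0,0],[0,0,4],0.3],
    [[0,0,0],[0,0,4],0.3],
  ],
)

```text
time: 21.98
tool_pos: [0.6399, 0.0812, 0.1112]
eef_rot: [-0.0, 0.959, 0.283, 0.001]
ft_force: [2.3, 1.8, -4.5]
gripper_width: 0.478
grasp_force: 61.8
```

```bash
python3 - <<'E'
from h import *
delta((.6398,.0805,.1143),-57)
s=robot.read_state();print(s["ft_force"],s["ft_torque"])
E
```

```text
pos [0.6399 0.0812 0.1112] yaw -57.07 tilt 0.11 turn z -0.07 shift [-0.0005  0.0005 -0.0031] j [-0.56  0.9   0.72  1.66 -0.74  0.87 -0.54] t 21.975
[ 2.29209497  1.79919258 -4.51207113] [ 0.42932912 -0.38458239  0.07515669]
```

The keyways dropped: z fell and the vertical load vanished. I'll back off a few degrees and push.

apply_moves(
  series=[
    [[0,0,0],[0,0,-4],0.3],
    [[0,0,0.0015],[0,0,0],0.3],
    [[0,0,0.0015],[0,0,0],0.3],
    [[0,0,0.0015],[0,0,0],0.3],
    [[0,0,0],[0,0,0],0.3],
  ],
  squeeze=90,
)

```text
time: 22.6
tool_pos: [0.6401, 0.0807, 0.1073]
eef_rot: [-0.0, 0.948, 0.317, 0.001]
ft_force: [4.0, 3.2, 1.7]
gripper_width: 0.475
grasp_force: 91.6
```

apply_moves(
  series=[
    [[0,0,0.0015],[0,0,0],0.3],
    [[0,0,0.0015],[0,0,0],0.3],
    [[0,0,0.0015],[0,0,0],0.3],
    [[0,0,0.001],[0,0,0],0.3],
    [[0,0,0],[0,0,0],0.3],
  ],
)

```text
time: 23.22
tool_pos: [0.6401, 0.0807, 0.103]
eef_rot: [-0.0, 0.948, 0.317, 0.001]
ft_force: [1.5, 4.0, 10.2]
gripper_width: 0.47
grasp_force: 92.4
```

```bash
python3 - <<'E'
from h import *
delta((.6398,.0805,.1020),-53)
s=robot.read_state();print(s["ft_force"],s["ft_torque"])
E
```

```text
pos [0.6401 0.0807 0.103 ] yaw -52.98 tilt 0.17 turn z 0.02 shift [-0.0003 -0.      0.001 ] j [-0.55  0.9   0.69  1.66 -0.73  0.85 -0.47] t 23.225
[ 1.4793356   3.98026845 10.23710516] [ 1.00164229 -0.29472259  0.05605766]
```

apply_moves(
  series=[
    [[0,0,0.001],[0,0,0],0.3],
    [[0,0,0.001],[0,0,0],0.3],
    [[0,0,0],[0,0,0],0.3],
    [[0,0,0],[0,0,0],0.3],
  ],
)

```text
time: 23.72
tool_pos: [0.6401, 0.0807, 0.1025]
eef_rot: [-0.001, 0.948, 0.317, 0.002]
ft_force: [-1.9, 4.8, 19.2]
gripper_width: 0.47
grasp_force: 93.5
```

apply_moves(
  series=[
    [[0,0,0.001],[0,0,0],0.3],
    [[0,0,0.001],[0,0,0],0.3],
    [[0,0,0],[0,0,0],0.3],
    [[0,0,0],[0,0,0],0.3],
  ],
)

```text
time: 24.22
tool_pos: [0.6402, 0.0807, 0.1024]
eef_rot: [-0.001, 0.948, 0.317, 0.002]
ft_force: [-4.6, 6.6, 31.1]
gripper_width: 0.47
grasp_force: 94.7
```

```bash
python3 - <<'E'
from h import *
delta((.6398,.0805,.1020),-53)
print(robot.read_state()["ft_force"]);print(robot.finish_job())
E
```

```text
pos [0.6402 0.0807 0.1024] yaw -52.98 tilt 0.28 turn z 0.02 shift [-0.0005 -0.0001  0.0004] j [-0.55  0.9   0.69  1.66 -0.73  0.85 -0.47] t 24.225
[-4.57699206  6.64924641 31.07524321]
the job is handed in; nothing more can be done
None
```

I handed the job in at 24.2 s; it returned no verdict. The key is in the valve and turned clockwise until it met the stop, and the gauge is held down against a hard stop on the port with 31 N. I judged the valve stop and the gauge being home from force and height readings, not from a final picture.

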